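# Wedge a tilt platform up off its pads and hold

### The arm

A 6-joint arm with a two-finger parallel gripper is mounted at the origin on a cart in front of the work surface, level with it; the furniture and walls round the work are solid. World frame = base frame: x ahead of the robot, y to its left, z up, the work surface at z = 0. Lengths are in m, angles in degrees, forces in N, time in s.
With the tool pointing down it reaches from about 0.3 to 0.75 m from the base axis. Payload 8.5 kg.
Tool frame: the origin (TCP) lies on the centre line of the jaws, within the pads' length; the fingertips stand tips_ahead ahead of it and the grasp point (between the pads) lies 3 mm ahead of it (tips_ahead is the distance from the TCP to the fingertips, in m); z points along the fingers, y is the line along which they close (so a half turn about z gives the same grasp; the last joint's range is limited). The gripper opens to 85 mm and grips with 20 to 120 N. Pads are 22 mm wide; open, the fingers measure 114 mm over their backs; the gripper's body (76 mm by 85 mm) begins 54 mm behind the grasp point. The pads swing forward as they close: fully open they stand 13 mm farther back than shut.
Start: joints at [53.382, 21.807, 74.336, -0, 83.858, -12.336], TCP at [0.226, 0.501, 0.253] pointing down, gripper open.
Joint ranges: [-178.18, 178.18], [-50.72, 133.34], [12.68, 142.11], [-81.47, 261.47], [9.98, 163.14], [-165.26, 165.26]. Speed limits (degrees/s): [136.94, 136.94, 180, 180, 180, 180].

### API

Orientations are given as a 3x3 rotation matrix whose columns are the frame's x, y, z axes.
In Python, from rig import observe, get_image, close_job, tips_ahead gives the robot as it stands.
- The arm moves only by the tool run_rows, called by a JSON object that holds its "name" and its "arguments". Schema: {"type":"object","properties":{"offsets":{"type":"array","items":{"type":"number"},"minItems":5,"maxItems":50},"grip_force":{"type":"number"},"only":{"type":"string"},"quiet":{"type":"boolean"},"lines":{"type":"string"}},"required":["offsets"],"additionalProperties":false}. offsets is one flat list of numbers that holds 1 to 10 rows one after another, with no inner brackets; each row has 5 numbers: dx, dy, dz in m, then a turn about the tool's z in degrees, then the finger opening in m; each row shifts and turns the commanded pose from where the row before left it, along the tool's axes as they then stand; what a row does not reach is not made up. A row lasts 1/10 s, in which the tool goes at most 0.05 m and 8.59 degrees, less where a joint would pass 70% of its speed; a pose out of reach is approached as far as the arm can. The fingers move at their own pace and stop on an object; grip_force is the grip in N (left out, the last holds). Time passes only in rows, so rows that do not move let the fingers close. The tool returns the time, the measured TCP pose, the force, the opening and the grip force at its end. only (a regular expression) keeps the lines of the reply that match it, lines (a string "A,B") keeps lines A to B, and quiet returns only ok. Input that does not fit is refused with a message, and nothing moves.
- observe(): the state, without advancing time (a new reading comes with each control period).
- get_image(name): name is "side" or "top"; returns a dict with "pixels" (400x640x3 uint8, red, green, blue), "depth" (400x640 float32, m along the optical axis (not along the pixel's ray), 0 where there is no reading), "K" (3x3 intrinsics, pixels), "distortion" ([k1, k2, p1, p2, k3] as OpenCV has them; the pictures are not rectified), "extrinsics" (4x4, takes a point from world to camera coordinates). Camera axes: x right, y down, z forward; pixel columns grow to the right and rows downward; lengths in m; the calibration is good to about 2 mm. A picture is of the moment at which its call begins.
- close_job(): hands the job in; it is judged then, once.
The state is a dict: "time_s": time; "q": joint angles; "qvel": joint speeds; "joint_efforts": joint torques, N m; "position": TCP position; "tool_rot": TCP orientation; "ft_force": force on the tool from outside, world axes, zero at the start; "wrist_torque": the same for the moment, N m; "grip_width": finger opening in m; "gripper_force": force on a finger pad.
Only numpy, scipy, OpenCV 4.12 (cv2) and the standard library are available. Lean on these libraries where they do the work, as an engineer would, in place of code of your own. Each camera call takes 0.05 s, during which the arm holds its last target. There are 200 camera calls.

### The job

The rubber pads under the open front edge of the small hinged platform are due to be changed. Take the steel wedge by its post and, with it lying flat on the worktop, push its thin end under the middle of the platform's front edge, between the two pads, until that edge has just lifted off the pads by about 4 mm (at least 2 mm, at most 6 mm). The program finishes while holding: keep hold of the wedge in place, flat, with the platform resting on it, touch the platform with nothing but the wedge, and leave the bottle and tub on the platform standing and the other things on the worktop where they are.

Things in the scene. Friction and masses are not known exactly. Their poses are not given: they have to be found in the camera images.
- wedge: Loose steel wedge, 130 x 32 mm, 0.25 kg, flat on the worktop. Origin: centre of underside; +x to its thin end (x = +65 mm), which is 8 mm thick. The top rises evenly (slope 0.21) to 26 mm at x = -22, then is level to the thick end at x = -65. A 16 x 16 mm square post, sides along x and y, stands at x = -53 from 26 to 70 mm height: grip it from above, across either pair of sides.
- wedge_grip (a point): Middle of the wedge's post, 55 mm above the wedge's underside; 118 mm behind the thin end.
- wedge_tip (a point): Bottom edge of the wedge's thin end, in the middle of its width.
- stand: Fixed aluminium base of the tilt stand, 140 mm wide. Origin: centre of underside, on the worktop; +x points from the open front to the hinge (roughly to the robot's right). Two rails along x, 10 mm high; the open bay between them (y -34 to +34 mm) runs from the front to x = +66 mm; the wedge slides in it on the worktop. A black pad on each rail near the front, top 16 mm up.
- bay_mouth (a point): Fixed point on the worktop straight below the middle of the platform's front edge at rest (stand frame x = -95 mm, y = 0); axes as the stand's. The wedge enters here moving along the stand's +x.
- lip (a point): Middle of the lower front edge of the grey platform (plate 166 x 140 x 10 mm). At rest it is 16 mm above the worktop, so the wedge first touches it when the thin end is about 38 mm past it; 4 mm of lift needs about 57 mm. It rises with the platform.
- platform (a joint): Hinge of the platform, rad. 0 = resting on the pads, grows as the front edge rises; the front edge is 178 mm from the hinge axis, so 0.0225 rad is 4 mm of lift. No spring: it is held down by its own 0.45 kg and what stands on it, and would fall back.
- reagent_2: Bottle with a cap, 50 mm across and 88 mm tall, loose on the platform near the hinge. Origin: centre of its underside, z up.
- filter_tub: Round tub with a lid, 68 mm across and 62 mm tall, loose on the platform near the hinge. Origin: centre of its underside, z up.
- tape_1: Roll of tape lying on the worktop, 104 mm across, 25 mm high. Leave it.
- vial_6: Small vial, 14 mm across, 36 mm tall, standing at the back. Leave it. Just behind it, tall instruments fill the back of the worktop from about x = 0.58 m: swing the arm across drawn back.
- hplc_column_2: Thin metal column tube, 114 mm long, 11 mm high, lying at the back. Leave it.
- lab_timer: Flat timer, 60 x 66 x 22 mm, lying on the worktop beyond the hinge. Leave it.

How it is judged:
By the outcome, as a careful person would: the job done as asked, in the order asked, and still so for the second after the job is handed in, while the arm keeps its last pose, push and grip.
It also fails if it takes over 48 s, if anything falls off the work surface, if the arm or the gripper's body presses on something with over 40 N, if the wrist force passes 120 N, or if a joint passes its speed limit or range.

## Working session

There is one attempt and no reset: what is moved stays moved. The work goes in short steps, Python scripts to look and compute and a tool call to move; the robot and the scene stay as the last step left them, time stands still between calls to the robot, and variables do not carry over. Pictures are saved under pics/ and viewed, at most 10 in all, crops included, and the job is handed in when it is done.

```bash
mkdir -p pics; ls; python3 - <<'E'
from rig import *
import cv2,numpy as np
s=observe();print(s['time_s'],s['position'],s['tool_rot'],s['grip_width'],tips_ahead if not callable(tips_ahead) else tips_ahead())
for n in('top','side'):
    d=get_image(n);cv2.imwrite(f'pics/{n}0.png',d['pixels'][:,:,::-1]);np.savez(f'{n}0.npz',**d);print(n,d['K'],d['distortion'],d['extrinsics'])
E
```

```text
pics
0.0 [0.22600398 0.50113088 0.25268973] [[-9.11537942e-01  4.11214990e-01 -9.00870138e-04]
 [ 4.11215850e-01  9.11537194e-01 -1.21162441e-03]
 [ 3.22938517e-04 -1.47489371e-03 -9.99998860e-01]] 0.08556406370659031 0.022
top [[371.87501608   0.         320.52625541]
 [  0.         371.87501608 203.51311176]
 [  0.           0.           1.        ]] [-0.02220998  0.          0.          0.          0.        ] [[ 0.01494642 -0.99985083  0.00865572 -0.01201651]
 [-0.99560055 -0.0156826  -0.09237747  0.46433981]
 [ 0.09249943 -0.00723693 -0.99568644  1.11964821]
 [ 0.          0.          0.          1.        ]]
side [[474.98116786   0.         314.32667575]
 [  0.         474.98116786 197.67365041]
 [  0.           0.           1.        ]] [-0.10188696  0.          0.          0.          0.        ] [[ 0.99979609  0.00456576 -0.01967064 -0.47460607]
 [-0.01325371 -0.58656711 -0.80979218  0.04117032]
 [-0.01523547  0.80988776 -0.58638699  1.46878247]
 [ 0.          0.          0.          1.        ]]
```

View pics/top0.png

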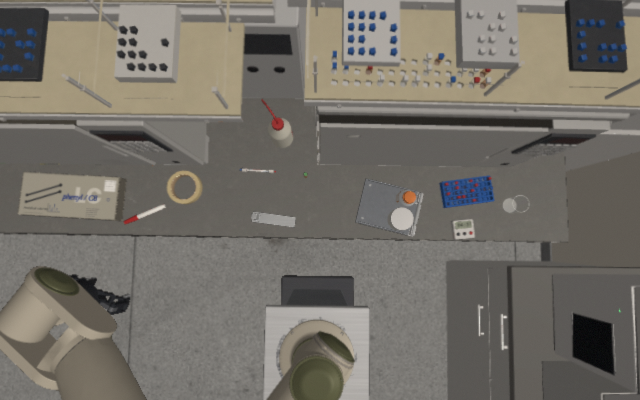

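View pics/side0.png

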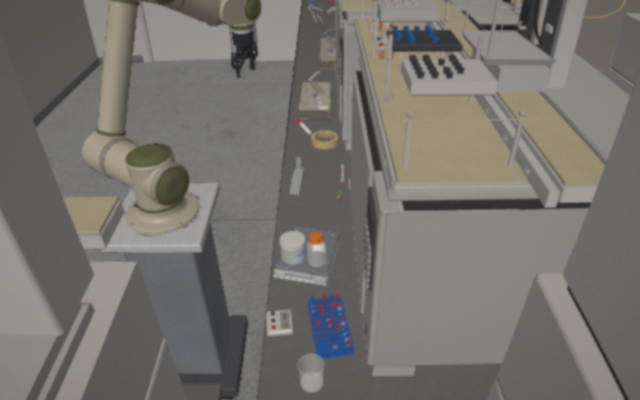

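Top view: the wedge is at about (252–296, 212–227) with its post at the left end. The platform is at (358–423, 180–235), with the hinge on its right, the tub at (402,218) and the bottle at (409,198). I'll zoom in next.

```bash
cat > h.py <<'E'
import numpy as np,cv2
def ray(d,uv,z):
    """pixels -> world points on the plane at height z"""
    p=cv2.undistortPoints(np.float64(uv).reshape(-1,1,2),d['K'],d['distortion']).reshape(-1,2)
    E=d['extrinsics'];R,t=E[:3,:3],E[:3,3];c=-R.T@t
    r=np.c_[p,np.ones(len(p))]@R
    return c+r*((z-c[2])/r[:,2])[:,None]
def proj(d,P):
    E=d['extrinsics'];return cv2.projectPoints(np.float64(P).reshape(-1,1,3),cv2.Rodrigues(E[:3,:3])[0],E[:3,3],d['K'],d['distortion'])[0].reshape(-1,2)
E
python3 - <<'E'
import numpy as np,cv2
from h import *
d=np.load('top0.npz');s=np.load('side0.npz')
a=cv2.resize(d['pixels'][165:245,240:440][:,:,::-1],None,fx=4,fy=4,interpolation=cv2.INTER_CUBIC);cv2.imwrite('pics/topc.png',a)
b=cv2.resize(s['pixels'][150:290,260:350][:,:,::-1],None,fx=4,fy=4,interpolation=cv2.INTER_CUBIC);cv2.imwrite('pics/sidec.png',b)
for n,z in((d,'top'),(s,'side')):pass
print(ray(d,[[253,217],[295,222],[362,182],[358,225],[422,190]],0.0))
g=d['pixels'][205:233:1,244:302].mean(2).astype(int)
for r in g: print(' '.join(map(str,r)))
E
```

```text
[[ 0.42098641  0.20457812  0.        ]
 [ 0.40746263  0.07350277  0.        ]
 [ 0.53653402 -0.1345766   0.        ]
 [ 0.4011209  -0.12272954  0.        ]
 [ 0.51425548 -0.32405739  0.        ]]
97 96 96 97 97 97 96 96 97 96 96 97 97 96 96 96 97 96 96 96 98 99 97 96 96 98 100 98 98 98 98 99 99 97 97 96 97 97 98 97 98 98 96 96 97 96 96 96 97 98 97 97 96 98 98 98 96 98
97 97 98 98 96 96 96 96 96 96 96 96 97 97 96 94 95 96 98 98 97 97 97 97 98 99 98 98 98 97 99 99 100 99 97 97 97 98 98 97 99 98 97 97 98 96 97 98 98 98 98 98 97 97 98 98 97 97
98 98 96 97 96 97 98 97 96 97 96 97 96 97 94 96 96 97 98 97 97 97 98 97 99 98 100 99 98 98 98 98 97 97 99 98 99 98 99 98 97 97 97 98 97 97 97 100 97 98 97 97 97 97 96 97 97 96
98 97 96 97 97 96 96 96 98 97 97 96 96 96 96 96 96 96 98 97 99 98 98 99 98 101 101 101 100 99 100 98 98 97 98 99 99 99 98 98 97 97 98 97 97 97 97 97 99 98 98 98 97 97 96 97 97 98
98 96 98 96 96 96 96 97 97 97 97 96 96 96 96 96 96 96 96 98 96 98 98 97 99 99 100 100 99 99 99 100 100 97 97 97 98 99 97 97 98 97 98 98 96 97 99 97 98 97 97 97 98 97 98 97 97 97
98 97 97 97 96 96 95 
[... 3891 characters left out ...]
98 98 98 98 96 98 97 98 98 98 97 98 99 99 99 99 98 97 98 99 101 101 100 97 98 97 100 99 99 98 99 99 100 99 99 99 100 100 100 99 99 98 99 99 100 99 98 100 99
98 99 98 99 98 97 97 97 98 98 98 97 96 96 98 97 99 98 99 99 98 99 98 97 98 99 99 98 99 101 99 100 99 98 99 99 98 98 98 98 99 99 99 98 98 99 99 100 98 98 97 98 99 97 98 99 99 100
98 99 99 98 97 98 96 98 97 97 98 100 98 97 98 98 98 98 99 98 99 98 98 98 100 99 99 99 99 100 99 100 99 99 99 99 97 99 98 98 99 99 99 98 99 98 98 99 98 98 98 98 99 99 99 99 100 100
98 99 100 99 97 98 97 97 98 98 98 99 98 100 98 98 98 98 99 99 97 98 98 98 99 99 99 98 98 99 101 101 100 98 98 99 100 99 99 99 99 100 100 98 98 99 98 98 100 98 99 99 99 99 100 101 100 99
```

View pics/topc.png

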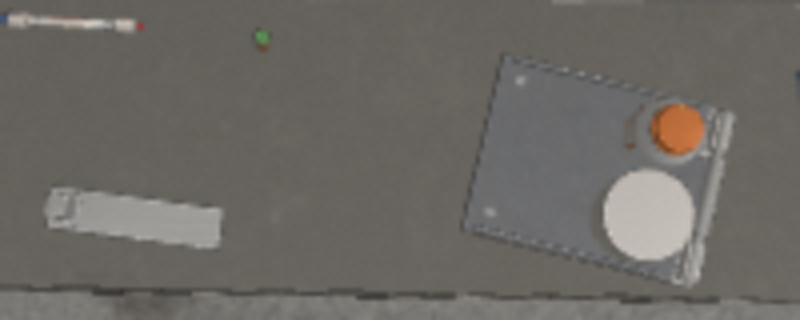

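View pics/sidec.png

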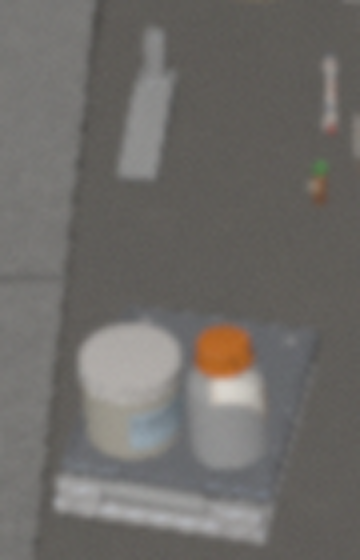

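Zoomed crops: the wedge's thin end spans about (295.3, 217–227) and its post top is at about (254, 215.5). The platform's front edge runs from (365.7,179.3) to (355.7,222.3), and the way between the wedge and the platform is clear. Next I'll fit lines to these.

```bash
python3 - <<'E'
from h import *
d=np.load('top0.npz');s=np.load('side0.npz')
im=d['pixels'].astype(int);g=im.mean(2)
# wedge
m=(g>126).astype(np.uint8);m[:205]=0;m[235:]=0;m[:,:244]=0;m[:,302:]=0
c=max(cv2.findContours(m,0,2)[0],key=cv2.contourArea);r=cv2.minAreaRect(c);print('wedge rect',r,cv2.boxPoints(r))
# far & near long edges: subpixel over columns 270..290
def edge(lo,hi,cols,thr=126,asc=True):
    P=[]
    for u in cols:
        col=g[lo:hi,u]; 
        for k in range(len(col)-1):
            if (col[k]-thr)*(col[k+1]-thr)<0: P.append((u,lo+k+(thr-col[k])/(col[k+1]-col[k])));break
    return np.array(P)
for nm,z in(('s',.008),):
    far=edge(207,220,range(262,292));c0=np.polyfit(*far.T,1)
    near=np.array([(u,[v for v in range(232,210,-1) if g[v,u]>126][0]+.5) for u in range(262,292)]);c1=np.polyfit(*near.T,1)
    print('slopes',c0,c1, 'std',np.std(far[:,1]-np.polyval(c0,far[:,0])))
    # thin end: right column per row
    rt=[]
    for v in range(218,226):
        row=g[v,285:302];k=[k for k in range(16) if row[k]>=126>row[k+1]][-1];rt.append((285+k+(row[k]-126)/(row[k]-row[k+1]),v))
    print('end',rt)
    u=np.mean(rt,0)[0]
    P=ray(d,[(u,np.polyval(c0,u)),(u,np.polyval(c1,u))],.008);print('thin corners',P,P.mean(0),np.linalg.norm(P[0]-P[1]))
    # wedge centreline direction: far edge at top height profile
    for uu in(270,290):print(uu,ray(d,[(uu,np.polyval(c0,uu)),(uu,np.polyval(c1,uu))],.015))
print('post top',ray(d,[(254,215.5)],.07), 'thick end left bottom',ray(d,[(252,216.5)],.02))
# plate: blueness
b=cv2.GaussianBlur((im[...,2]-im[...,0]).astype(np.float32),(3,3),0)
L=[]
for v in range(186,217):
    row=b[v,345:380];bg=row[:5].mean();fg=row[-8:].mean();t=(bg+fg)/2
    k=next(k for k in range(34) if row[k]<=t<row[k+1] and row[k+2]>t);L.append((345+k+(t-row[k])/(row[k+1]-row[k]),v))
L=np.array(L);cc=np.polyfit(L[:,1],L[:,0],1);print('front edge std',np.std(L[:,0]-np.polyval(cc,L[:,1])),cc,fg,bg)
T=[]
for u in range(372,410):
    col=b[170:200,u];bg=col[:5].mean();fg=col[-8:].mean();t=(b[165:172,u].mean()+10)/2
    T.append((u,round(float(bg),1),round(float(fg),1)))
print(T[::6])
pl=((b>((-0)+ 5))).astype(np.uint8);pl[:,:345]=0;pl[:,430:]=0;pl[:172]=0;pl[242:]=0
ct=max(cv2.findContours(pl,0,2)[0],key=cv2.contourArea);print(cv2.contourArea(ct),cv2.boxPoints(cv2.minAreaRect(ct)))
Q=ray(d,[(np.polyval(cc,v),v) for v in(179.25,222.25)],.026);print('edge ends',Q,np.linalg.norm(Q[0]-Q[1]),Q.mean(0))
print('edge in side view',proj(s,np.r_[Q,[Q.mean(0)]]),'wedge in side', )
E
```

```text
wedge rect ((272.83624267578125, 218.9781951904297), (43.81227111816406, 10.044442176818848), 7.594643592834473) [[250.45851 221.06116]
 [251.78603 211.10483]
 [295.214   216.89523]
 [293.88647 226.85156]]
slopes [1.37667921e-01 1.76326287e+02] [1.35706340e-01 1.87043864e+02] std 0.19891621574503027
end [(np.float64(295.17045454545456), 218), (np.float64(294.97701149425285), 219), (np.float64(294.5777777777778), 220), (np.float64(294.5625), 221), (np.float64(294.50282485875704), 222), (np.float64(294.49411764705883), 223), (np.float64(294.6938775510204), 224), (np.float64(294.3478260869565), 225)]
thin corners [[0.42290534 0.07438576 0.008     ]
 [0.39158914 0.07372126 0.008     ]] [0.40724724 0.07405351 0.008     ] 0.0313232536790754
270 [[0.43178712 0.15003089 0.015     ]
 [0.4004738  0.14917754 0.015     ]]
290 [[0.42426935 0.08833635 0.015     ]
 [0.3931088  0.08763971 0.015     ]]
post top [[0.42167217 0.18962535 0.07      ]] thick end left bottom [[0.42139716 0.20421055 0.02      ]]
front edge std 0.06645505821567904 [-2.39448461e-01  4.07682791e+02] 1.9609375 -9.275
[(372, -9.1, 2.1), (378, -9.4, 1.6), (384, -9.1, 1.8), (390, -9.0, 1.4), (396, -9.1, -5.0), (402, -9.7, -24.8), (408, -9.2, -125.1)]Traceback (most recent call last):
  File "<stdin>", line 42, in <module>
ValueError: max() iterable argument is empty
```

```bash
python3 - <<'E'
from h import *
d=np.load('top0.npz')
im=d['pixels'].astype(int);b=cv2.GaussianBlur((im[...,2]-im[...,0]).astype(np.float32),(3,3),0)
f=lambda v:407.683-.239448*v
def cross(a,t=-3.7):
    k=next(k for k in range(len(a)-1) if a[k]<t<=a[k+1]);return k+(t-a[k])/(a[k+1]-a[k])
T=np.array([(u,165+cross(b[165:200,u])) for u in range(370,396)]);B=np.array([(u,245-cross(b[245:205:-1,u])) for u in range(362,388)])
ct=np.polyfit(*T.T,1);cb=np.polyfit(*B.T,1);print(ct,cb,np.std(T[:,1]-np.polyval(ct,T[:,0])),np.std(B[:,1]-np.polyval(cb,B[:,0])))
V=[]
for c in(ct,cb):
    v=200.
    for _ in range(20): v=np.polyval(c,f(v))
    V.append((f(v),v))
print('corners px',V);Q=ray(d,V,.026);n=Q[0]-Q[1];print(Q,np.linalg.norm(n),Q.mean(0))
ax=np.array([n[1],-n[0]])/np.hypot(*n[:2]);print('stand +x from edge',ax)
for c in(ct,cb):
    e=ray(d,[(u,np.polyval(c,u)) for u in(365,395)],.026);e=e[1]-e[0];print('stand +x from side',e[:2]/np.hypot(*e[:2]))
c=-d['extrinsics'][:3,:3].T@d['extrinsics'][:3,3];print('cam',c)
E
```

```text
[ 0.24424529 88.53167889] [  0.23815962 137.79333401] 0.07093780281191076 0.06313653310703614
corners px [(np.float64(365.12998772267485), np.float64(177.71295762472488)), (np.float64(354.47412127744485), np.float64(222.21475528112632))]
[[ 0.5460453  -0.14107906  0.026     ]
 [ 0.40848702 -0.10909627  0.026     ]] 0.14122740167766548 [ 0.47726616 -0.12508766  0.026     ]
stand +x from edge [-0.22646305 -0.97401976]
stand +x from side [-0.22363043 -0.97467401]
stand +x from side [-0.21716123 -0.97613575]
cam [0.35890975 0.00337015 1.15781708]
```

{"name": "run_rows", "arguments": {"offsets": [0, 0, 0, -8.5, 0.085, 0, 0, 0, -8.5, 0.085, -0.029, -0.0355, 0, 0, 0.085, -0.029, -0.0355, 0, 0, 0.085, -0.029, -0.0355, 0, 0, 0.085, -0.029, -0.0355, 0, 0, 0.085, -0.029, -0.0355, 0, 0, 0.085, -0.029, -0.0355, 0, 0, 0.085, -0.029, -0.0355, 0, 0, 0.085, -0.029, -0.0355, 0, 0, 0.085], "grip_force": 60}}

```text
time_s: 1.1
position: [0.4208, 0.1884, 0.2532]
tool_rot: [[-0.992, 0.127, -0.0], [0.127, 0.992, -0.0], [0.0, -0.0, -1.0]]
ft_force: [-0.7, 0.4, -0.4]
grip_width: 0.0847
gripper_force: 0.0
```

```bash
cat > st.py <<'E'
from rig import observe
import numpy as np,sys
s=observe();R=np.array(s['tool_rot']);p=np.array(s['position'])
print('t',s['time_s'],'p',p.round(4),'yaw_y',np.degrees(np.arctan2(R[1,1],R[0,1])).round(2),'tilt',R[:2,2].round(4),'F',np.round(s['ft_force'],2),'w',s['grip_width'],'gf',s['gripper_force'])
if len(sys.argv)>1:print('tool delta',(R.T@(np.array(list(map(float,sys.argv[1:4])))-p)).round(4))
E
python3 st.py 0.4215 0.1905 0.058
```

```text
t 1.1 p [0.4208 0.1884 0.2532] yaw_y 82.72 tilt [-0.0003 -0.    ] F [-0.74  0.39 -0.4 ] w 0.0846516695611241 gf 0.0
tool delta [-0.0004  0.0021  0.1952]
```

{"name": "run_rows", "arguments": {"offsets": [-0.0004, 0.002, 0.035, 0, 0.085, 0, 0, 0.035, 0, 0.085, 0, 0, 0.035, 0, 0.085, 0, 0, 0.03, 0, 0.085, 0, 0, 0.03, 0, 0.085, 0, 0, 0.02, 0, 0.085, 0, 0, 0.01, 0, 0.085, 0, 0, 0, 0, 0.085, 0, 0, 0, 0, 0.085], "grip_force": 60}}

```text
time_s: 2.0
position: [0.4213, 0.1922, 0.059]
tool_rot: [[-0.992, 0.127, 0.001], [0.127, 0.992, 0.0], [-0.001, 0.0, -1.0]]
ft_force: [0.6, 0.4, 0.4]
grip_width: 0.0852
gripper_force: 0.0
```

```bash
python3 st.py 0.4215 0.1905 0.058
python3 - <<'E'
from rig import *
from h import *
o=[]
for n,(a,b,c,e) in(('top',(185,245,230,320)),('side',(130,230,250,400))):
    d=get_image(n);i=cv2.resize(d['pixels'][a:b,c:e][:,:,::-1],(600,400 if n=='side' else 400),interpolation=cv2.INTER_CUBIC);cv2.imwrite(f'pics/{n}1.png',i)
E
```

```text
t 2.0 p [0.4213 0.1922 0.059 ] yaw_y 82.72 tilt [0.001  0.0002] F [0.64 0.4  0.38] w 0.0852439360472545 gf 0.0
tool delta [-0.0004 -0.0017  0.001 ]
```

View pics/side1.png

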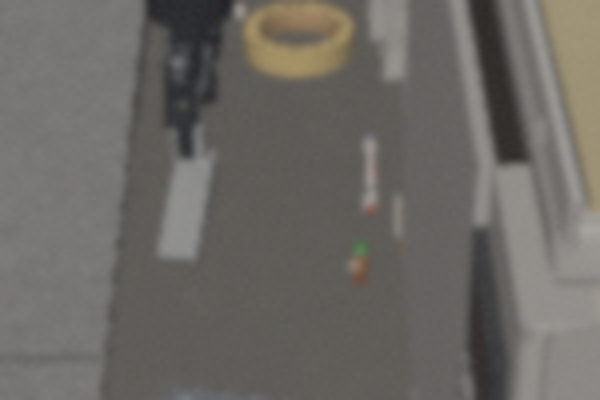

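Side view: the fingers straddle the post (near finger at crop (187,150), post just behind it at (196,130)), with at most about 3 mm of sideways offset, which is within the pad width. Closing.

{"name": "run_rows", "arguments": {"offsets": [0, 0, 0, 0, 0.05, 0, 0, 0, 0, 0.03, 0, 0, 0, 0, 0.01, 0, 0, 0, 0, 0.01, 0, 0, 0, 0, 0.01, 0, 0, 0, 0, 0.01, 0, 0, 0, 0, 0.01, 0, 0, 0, 0, 0.01], "grip_force": 60}}

```text
time_s: 2.9
position: [0.4209, 0.1922, 0.0584]
tool_rot: [[-0.992, 0.127, -0.0], [0.127, 0.992, 0.0], [0.0, 0.0, -1.0]]
ft_force: [0.0, 0.0, 3.7]
grip_width: 0.015
gripper_force: 61.1
```

```bash
python3 st.py
python3 - <<'E'
from rig import *
from h import *
d=get_image('top');g=d['pixels'].astype(int).mean(2)
far=[];near=[]
for u in range(272,292):
    col=g[:,u]
    k=next(k for k in range(207,226) if col[k]<126<=col[k+1]);far.append((u,k+(126-col[k])/(col[k+1]-col[k])))
    k=next(k for k in range(232,214,-1) if col[k+1]<126<=col[k]);near.append((u,k+(col[k]-126)/(col[k]-col[k+1])))
c0=np.polyfit(*np.array(far).T,1);c1=np.polyfit(*np.array(near).T,1)
ue=[]
for v in range(219,225):
    row=g[v];k=next(k for k in range(302,285,-1) if row[k]>=126>row[k+1]);ue.append(k+(row[k]-126)/(row[k]-row[k+1]))
u=np.mean(ue);P=ray(d,[(u,np.polyval(c0,u)),(u,np.polyval(c1,u))],.008);print('slopes',c0[0],c1[0],'tip',P.mean(0),np.linalg.norm(P[0]-P[1]))
i=cv2.resize(d['pixels'][185:245,230:320][:,:,::-1],(600,400),interpolation=cv2.INTER_CUBIC);cv2.imwrite('pics/top2.png',i)
E
```

```text
t 2.9 p [0.4209 0.1922 0.0584] yaw_y 82.72 tilt [-0.  0.] F [0.04 0.05 3.71] w 0.015048881713845502 gf 61.05398654937744
slopes 0.08212039392612093 0.13598242756856058 tip [0.40744515 0.07525579 0.008     ] 0.03293519211590039
```

View pics/top2.png

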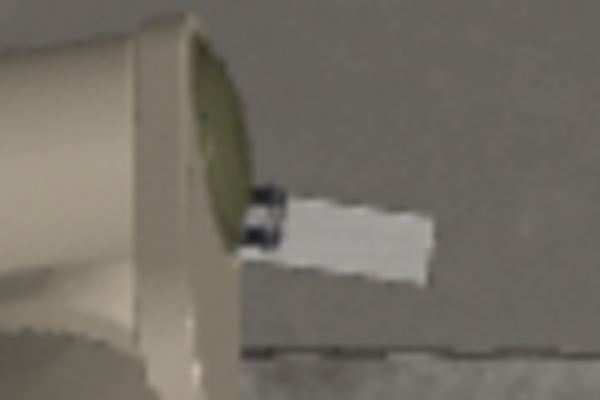

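The post is held (opening 15 mm, tip where expected). Next I align with the bay axis and slide to just before the mouth.

{"name": "run_rows", "arguments": {"offsets": [0, 0, 0, 2.8, 0.01, 0, 0, 0, 2.8, 0.01, -0.014, -0.0176, 0, 0, 0.01, -0.014, -0.0176, 0, 0, 0.01, -0.014, -0.0176, 0, 0, 0.01, -0.014, -0.0176, 0, 0, 0.01, 0, 0, 0, 0, 0.01], "grip_force": 80}}

```text
time_s: 3.65
position: [0.4612, 0.1093, 0.0585]
tool_rot: [[-0.974, 0.225, 0.002], [0.225, 0.974, -0.001], [-0.002, -0.0, -1.0]]
ft_force: [1.6, -2.9, 3.8]
grip_width: 0.015
gripper_force: 78.5
```

```bash
python3 st.py 0.5077 0.0096 0.0584
```

```text
t 3.65 p [0.4612 0.1093 0.0585] yaw_y 76.99 tilt [ 0.0018 -0.0008] F [ 1.58 -2.91  3.78] w 0.014965323394085933 gf 78.45308661460876
tool delta [-0.0677 -0.0867  0.0002]
```

{"name": "run_rows", "arguments": {"offsets": [-0.0135, -0.0173, 0, 0, 0.01, -0.0135, -0.0173, 0, 0, 0.01, -0.0135, -0.0173, 0, 0, 0.01, -0.0135, -0.0173, 0, 0, 0.01, -0.0135, -0.0173, 0, 0, 0.01, 0, 0, 0, 0, 0.01, 0, 0, 0, 0, 0.01], "grip_force": 80}}

```text
time_s: 4.35
position: [0.5064, 0.0121, 0.0585]
tool_rot: [[-0.975, 0.223, 0.001], [0.223, 0.975, -0.001], [-0.001, -0.001, -1.0]]
ft_force: [0.1, -2.8, 3.7]
grip_width: 0.0149
gripper_force: 78.7
```

```bash
python3 st.py 0.5077 0.0096 0.0584
python3 - <<'E'
from rig import *
from h import *
for n,(a,b,c,e) in(('top',(160,245,275,435)),('side',(150,290,250,370))):
    d=get_image(n);np.savez(n+'3.npz',**d);i=cv2.resize(d['pixels'][a:b,c:e][:,:,::-1],None,fx=4 if n=='side' else 5,fy=4 if n=='side' else 5,interpolation=cv2.INTER_CUBIC);cv2.imwrite(f'pics/{n}3.png',i)
E
```

```text
t 4.35 p [0.5064 0.0121 0.0585] yaw_y 77.12 tilt [ 0.001  -0.0008] F [ 0.12 -2.82  3.7 ] w 0.01488973316612179 gf 78.72076749801636
tool delta [-0.0018 -0.0022  0.0001]
```

View pics/top3.png

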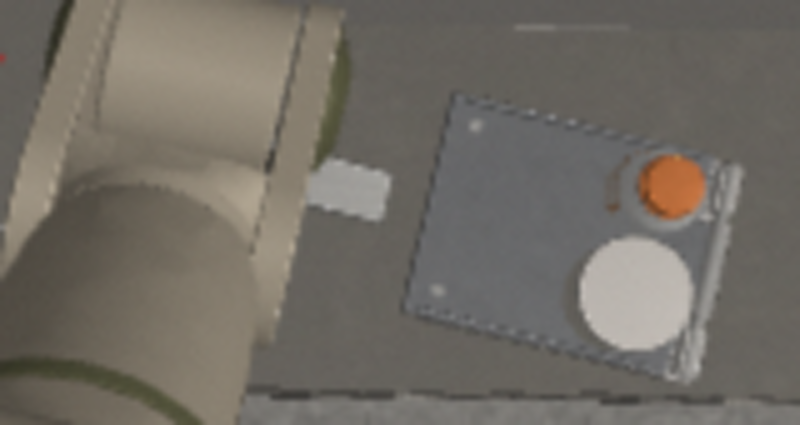

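Top view: the wedge's thin end, crop (391,172)–(382,220), is centred in front of the platform's front edge, crop (456,95)–(406,312), and square to it. Bottle and tub are unchanged. Next I measure the gap precisely.

```bash
cat > gap.py <<'E'
from h import *
d=np.load('top3.npz');g=d['pixels'].astype(int).mean(2)
ue=[]
for v in range(195,203):
    row=g[v];k=next(k for k in range(358,343,-1) if row[k]>=126>row[k+1]);ue.append((k+(row[k]-126)/(row[k]-row[k+1]),v))
ue=np.array(ue);print(ue.round(2).tolist())
c=np.polyfit(ue[:,1],ue[:,0],1)
vs=[]
for u in(342,344,346,348):
    col=g[:,u];m=np.where(col[185:212]>126)[0]+185;vs.append((u,m.min(),m.max()))
print(vs)
P=ray(d,[(np.polyval(c,v),v) for v in(196,199.2,202)],.008);print(P)
M=np.array([.47727,-.12509]);ax=np.array([-.2225,-.975]);
for p in P:
    r=p[:2]-M;print('along',r@ax,'lat',r@[-ax[1],ax[0]])
dd=P[2]-P[0];print('end edge dir',dd/np.linalg.norm(dd))
E
python3 gap.py
```

```text
[[352.7, 195.0], [352.69, 196.0], [352.62, 197.0], [352.35, 198.0], [351.86, 199.0], [351.57, 200.0], [351.64, 201.0], [351.42, 202.0]]
[(342, np.int64(192), np.int64(201)), (344, np.int64(192), np.int64(202)), (346, np.int64(193), np.int64(202)), (348, np.int64(194), np.int64(203))]
[[ 0.49079713 -0.10462745  0.008     ]
 [ 0.48074465 -0.10257817  0.008     ]
 [ 0.4719624  -0.1007881   0.008     ]]
along -0.02296077050329922 lat 0.008636036474135404
along -0.022722144530792965 lat -0.001621102619638024
along -0.02251341105820856 lat -0.010582082876125061
end edge dir [-0.9798496   0.19973673  0.        ]
```

{"name": "run_rows", "arguments": {"offsets": [-0.0015, -0.01, 0, 0, 0.01, 0, -0.01, 0, 0, 0.01, 0, -0.01, 0, 0, 0.01, 0, -0.01, 0, 0, 0.01, 0, -0.01, 0, 0, 0.01, 0, -0.005, 0, 0, 0.01, 0, -0.003, 0, 0, 0.01, 0, 0, 0, 0, 0.01, 0, 0, 0, 0, 0.01], "grip_force": 80}}

```text
time_s: 5.35
position: [0.4944, -0.0456, 0.0584]
tool_rot: [[-0.975, 0.223, -0.001], [0.223, 0.975, 0.0], [0.001, 0.0, -1.0]]
ft_force: [-0.2, 1.0, 5.0]
grip_width: 0.0148
gripper_force: 79.1
```

```bash
python3 st.py
```

```text
t 5.35 p [ 0.4944 -0.0456  0.0584] yaw_y 77.09 tilt [-0.0006  0.0002] F [-0.24  1.03  4.97] w 0.014756305594822211 gf 79.126056432724
```

{"name": "run_rows", "arguments": {"offsets": [0, -0.003, 0, 0, 0.01, 0, -0.003, 0, 0, 0.01, 0, -0.003, 0, 0, 0.01, 0, -0.003, 0, 0, 0.01, 0, -0.003, 0, 0, 0.01, 0, -0.002, 0, 0, 0.01, 0, 0, 0, 0, 0.01, 0, 0, 0, 0, 0.01], "grip_force": 80}}

```text
time_s: 6.15
position: [0.4906, -0.0612, 0.0584]
tool_rot: [[-0.975, 0.224, -0.0], [0.224, 0.975, 0.002], [0.001, 0.002, -1.0]]
ft_force: [1.1, 6.8, 5.7]
grip_width: 0.0149
gripper_force: 79.2
```

```bash
python3 st.py
```

```text
t 6.15 p [ 0.4906 -0.0612  0.0584] yaw_y 77.07 tilt [-0.0003  0.0021] F [1.14 6.75 5.7 ] w 0.014903491082408963 gf 79.23541903495789
```

{"name": "run_rows", "arguments": {"offsets": [0, -0.002, 0, 0, 0.01, 0, -0.0015, 0, 0, 0.01, 0, -0.001, 0, 0, 0.01, 0, 0, 0, 0, 0.01, 0, 0, 0, 0, 0.01, 0, 0, 0, 0, 0.01], "grip_force": 80}}

```text
time_s: 6.75
position: [0.4896, -0.0654, 0.0584]
tool_rot: [[-0.975, 0.224, -0.0], [0.224, 0.975, 0.002], [0.001, 0.002, -1.0]]
ft_force: [1.3, 8.0, 5.8]
grip_width: 0.0145
gripper_force: 79.3
```

```bash
python3 st.py
python3 - <<'E'
from rig import *
from h import *
N=6
D={n:[get_image(n) for _ in range(N)] for n in('top','side')}
ims={}
for n,(a,b,c,e) in(('top',(160,245,275,435)),('side',(200,300,250,370))):
    d=D[n][-1];np.savez(n+'4.npz',**d)
    ims[n]=cv2.resize(d['pixels'][a:b,c:e][:,:,::-1],None,fx=5,fy=5,interpolation=cv2.INTER_CUBIC);cv2.imwrite(f'pics/{n}4.png',ims[n])
# lift: depth on free plate near the front edge, before vs now
for n in('top','side'):
    d0=np.load(n+'0.npz');dep=np.mean([x['depth'] for x in D[n]],0);d1=D[n][0]
    M=np.array([.47727,-.12509]);ax=np.array([-.2225,-.975]);la=np.array([.975,-.2225])
    for s in(.015,.04,.065,.09):
        r=[]
        for l in np.linspace(-.055,.055,23):
            p=M+ax*s+la*l;u,v=proj(d1,[*p,.027])[0].round().astype(int)
            if d0['depth'][v,u]>0 and dep[v,u]>0:r.append(d0['depth'][v,u]-dep[v,u])
        print(n,s,'depth change mm',1e3*np.median(r),len(r))
E
```

```text
t 6.75 p [ 0.4896 -0.0654  0.0584] yaw_y 77.07 tilt [-0.0003  0.0024] F [1.31 8.04 5.79] w 0.014464460567674815 gf 79.3154776096344
top 0.015 depth change mm 355.51077 23
top 0.04 depth change mm 4.9483776 23
top 0.065 depth change mm 2.9674768 23
top 0.09 depth change mm 1.1452436 23
side 0.015 depth change mm 3.5436153 23
side 0.04 depth change mm 3.3857822 23
side 0.065 depth change mm 1.3934374 23
side 0.09 depth change mm 1.557231 23
```

View pics/side4.png

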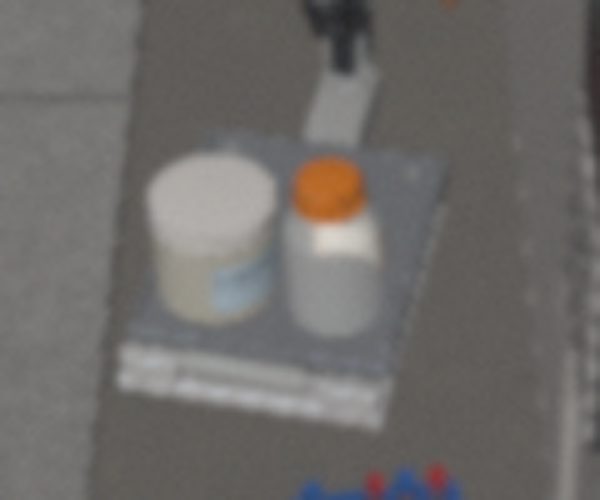

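View pics/top4.png

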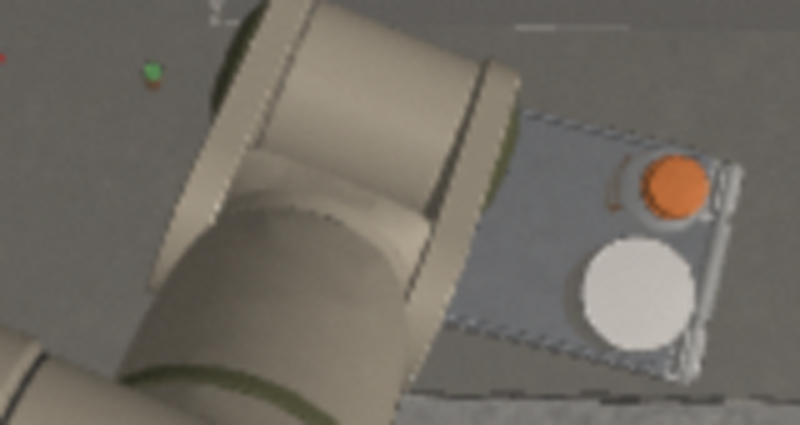

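Side and top views: the wedge (side crop (340,100)) goes centrally under the front edge, and the bottle and tub are standing. The depth figures are noisy, so I'll fit the lift over the whole visible plate.

```bash
python3 - <<'E'
from rig import *
from h import *
M=np.array([.47727,-.12509]);ax=np.array([-.2225,-.975]);la=np.array([.975,-.2225])
for n in('top','side'):
    d0=dict(np.load(n+'0.npz'));X=[get_image(n) for _ in range(8)];print(n,observe()['time_s'])
    z0=d0['depth'];z3=np.load(n+'3.npz')['depth'];z1=np.mean([x['depth'] for x in X],0);print('frame noise mm',1e3*np.std(X[0]['depth'][200:215,100:110]-X[1]['depth'][200:215,100:110]))
    E=d0['extrinsics'];c=-E[:3,:3].T@E[:3,3]
    v,u=np.mgrid[150:300,250:440].reshape(2,-1)
    P=ray(d0,np.c_[u,v],.027)[:,:2]-M;s=P@ax;l=P@la
    k=(s>.012)&(s<.10)&(abs(l)<.058);u,v,s=u[k],v[k],s[k]
    # z of point = cz + depth * (world z of ray with unit camera depth)
    p=cv2.undistortPoints(np.float64(np.c_[u,v]).reshape(-1,1,2),d0['K'],d0['distortion']).reshape(-1,2)
    rz=(np.c_[p,np.ones(len(p))]@E[:3,:3])[:,2]
    for nm,za in(('t0',z0),('t3',z3)):
        ok=(za[v,u]>0)&(z1[v,u]>0)
        # lift of surface point ~ change in height along its ray
        dz=rz*(z1[v,u]-za[v,u]);ok&=(abs(dz)<.02)
        w=.178-s
        th=(w[ok]@dz[ok])/(w[ok]@w[ok]);r=dz[ok]-th*w[ok]
        print(n,nm,ok.sum(),'lip lift mm',178*th,'resid sd',1e3*r.std(),'se',178e0*1e0*r.std()/np.sqrt(w[ok]@w[ok]), 'mean z0',1e3*np.median(c[2]+rz[ok]*za[v,u][ok]),1e3*np.median(c[2]+rz[ok]*z1[v,u][ok]))
E
python3 st.py
```

```text
top 7.75
frame noise mm 128.83922
top t0 753 lip lift mm 3.418860149043286 resid sd 2.3166441445980386 se 0.13439189060781795 mean z0 25.887407578631063 28.186316553015843
top t3 755 lip lift mm 3.165954752018627 resid sd 2.3310741766683276 se 0.13499073306852716 mean z0 26.26303587353074 28.186316553015843
side 8.15
frame noise mm 1.3292551
side t0 853 lip lift mm 1.9826523454384017 resid sd 1.7837805653401253 se 0.08841720170791369 mean z0 87.01251576685665 88.83462994724923
side t3 853 lip lift mm 2.1731495562784224 resid sd 1.9023957946780778 se 0.09421579435369914 mean z0 87.2133956080997 88.83462994724923
t 8.15 p [ 0.4896 -0.0654  0.0584] yaw_y 77.07 tilt [-0.0002  0.0023] F [1.88 8.28 6.17] w 0.014822281885465914 gf 79.31115388870239
```

```bash
python3 - <<'E'
from h import *
M=np.array([.47727,-.12509]);ax=np.array([-.2225,-.975]);la=np.array([.975,-.2225])
for n in('top','side'):
    d0=dict(np.load(n+'0.npz'));z1=np.load(n+'4.npz')['depth'];z0=(d0['depth']+np.load(n+'3.npz')['depth'])/2
    E=d0['extrinsics'];c=-E[:3,:3].T@E[:3,3]
    v,u=np.mgrid[150:300,250:440].reshape(2,-1)
    P=ray(d0,np.c_[u,v],.027)[:,:2]-M;s=P@ax;l=P@la
    k=(s>.008)&(s<.14)&(abs(l)<.062);u,v,s=u[k],v[k],s[k]
    p=cv2.undistortPoints(np.float64(np.c_[u,v]).reshape(-1,1,2),d0['K'],d0['distortion']).reshape(-1,2)
    rz=(np.c_[p,np.ones(len(p))]@E[:3,:3])[:,2]
    h0=c[2]+rz*z0[v,u];h1=c[2]+rz*z1[v,u]
    ok=(abs(h0-.026)<.006)&(abs(h1-.028)<.008)
    w=.178-s[ok];dz=(h1-h0)[ok];a=np.polyfit(w,dz,1)
    print(n,ok.sum(),'lift',178e3*(w@dz)/(w@w),'with offset',178e3*a[0],1e3*a[1])
    for lo in np.arange(.0,.14,.02):
        q=ok&(s>=lo)&(s<lo+.02)
        if q.sum()>15:print('  s',round(lo+.01,2),q.sum(),'dz',(1e3*np.mean((h1-h0)[q])).round(2),'-> lip',(178*np.mean((h1-h0)[q]/(.178-s[q]))*1e0*1e0).round(5)*1e0)
E
```

```text
top 903 lift 3369.4533073360058 with offset 4461.512120663483 -0.6822156372010509
  s 0.03 68 dz 2.99 -> lip 3.74174
  s 0.05 242 dz 2.46 -> lip 3.43648
  s 0.07 261 dz 2.2 -> lip 3.61993
  s 0.09 243 dz 1.32 -> lip 2.63231
  s 0.11 86 dz 1.17 -> lip 2.92536
side 352 lift 3311.470524359839 with offset 4171.720077316801 -0.6772752537806829
  s 0.01 103 dz 3.04 -> lip 3.28935
  s 0.03 87 dz 2.81 -> lip 3.35665
  s 0.05 52 dz 2.53 -> lip 3.48751
  s 0.07 33 dz 2.47 -> lip 4.01974
  s 0.09 22 dz 1.09 -> lip 2.23978
  s 0.11 16 dz 0.86 -> lip 2.09351
  s 0.13 39 dz 0.22 -> lip 0.96392
```

```bash
python3 -c "
from rig import close_job
print(close_job())"
```

```text
the job is handed in; nothing more can be done
None
```

I handed in the job with the wedge held flat under the middle of the platform's front edge. The edge is lifted about 3.4–4 mm off the pads (depth images gave about 3.4 mm, wedge travel about 4 mm), and the bottle and tub are still standing.

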